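# Hook the conveyor gate flap shut with the pull pole

### The arm

A 6-joint arm with a two-finger parallel gripper is mounted at the origin on the work surface. World frame = base frame: x ahead of the robot, y to its left, z up, the work surface at z = 0. Lengths are in mm, angles in rad, forces in N, time in s.
With the tool pointing down it reaches from about 325 to 1000 mm from the base axis. Payload 5.1 kg.
Tool frame: the origin (TCP) lies at the very end of the fingers, on their centre line; the grasp point (between the pads) lies 19 mm behind it (env.grasp_offset is the distance from the TCP to the grasp point, in mm); z points along the fingers, y is the direction in which the jaws open and shut (so a half turn about z gives the same grasp; the last joint's range is limited). The gripper opens to 85 mm and grips with 20 to 120 N. Pads are 22 mm wide; open, the fingers measure 114 mm over their backs; the gripper's body (76 mm by 85 mm) begins 54 mm behind the grasp point. The pads swing forward as they close: fully open they stand 13 mm farther back than shut.
Start: joints at [-1.26, 0.124, 1.65, -0, 1.367, -0.083], TCP at [249.373, -600.248, 231.322] pointing down, gripper open.
Joint ranges: [-2.61, 2.61], [-1.02, 2.33], [0.03, 2.71], [-1.35, 4.49], [0.32, 2.68], [-2.91, 2.91]. Speed limits (rad/s): [2.57, 2.57, 3.14, 3.14, 3.14, 3.14].

### API

Orientations are given as a unit quaternion [x, y, z, w].
In Python, from plant import env gives the robot as it stands. The module is installed in compiled form; this text tells all that it offers. Calls block until the motion is done:
- env.movep(position, orientation): joint-space move of the TCP to a pose.
- env.movel(position, orientation=None, max_speed=150, max_force=None): straight line of the TCP; orientation=None keeps the orientation; max_speed is the mean speed in mm/s. With max_force (N) it stops when the force on the tool has changed by that much, and returns True; else False.
- env.move_j(angles): joint-space move.
- env.set_gripper(opening, grip_force=None): opening from 0.0 (shut) to 1.0 (fully open); grip_force is the grip in N (None keeps the last); returns when the fingers have stopped.
- env.sleep(seconds).
- env.inverse_kinematics(position, orientation): joint angles nearest the present ones, or None.
- env.get_obs(): the state.
- env.camera(name): name is "side" or "top"; returns (picture, depth): 420x560x3 uint8, red, green, blue; 420x560 float32, mm along the optical axis (not along the pixel's ray), 0 where there is no reading.
- env.camera_info(name): a dict with "intrinsics" (3x3 intrinsics, pixels), "distortion" ([k1, k2, p1, p2, k3] as OpenCV has them; the pictures are not rectified), "rvec" (rotation vector, rad) and "tvec" (3), from world to camera coordinates, as OpenCV has them. Camera axes: x right, y down, z forward; pixel columns grow to the right and rows downward; lengths in mm; the calibration is good to about 2 mm. A picture is of the moment at which its call begins. camera_info takes no time and is no camera call.
A pose or a line that the arm cannot do raises env.Unreachable and nothing moves.
- env.close_job(): hands the job in, once; it reports no verdict.
The state is a dict: "time": time; "qpos": joint angles; "joint_velocities": joint speeds; "tau": joint torques, N m; "tool_pos": TCP position; "ee_rot": TCP orientation; "force": force on the tool from outside, world axes, zero at the start; "wrist_torque": the same for the moment, N m; "finger_gap": opening from 0.0 (shut) to 1.0 (fully open).
Only numpy, scipy, OpenCV 4.12 (cv2) and the standard library are available. Lean on these libraries where they do the work, as an engineer would, in place of code of your own. Each camera call takes 0.05 s, during which the arm holds its last target.

### The job

Take the hook pole from its rack, put its hook through the ring eye on top of the open conveyor flap and swing the flap shut with it, then keep pulling it firmly home against its buffers (about 18 N, never as much as 25 N) for a second. Unhook the pole without reopening the flap, lay it back in the rack as it was, and let go. Move the flap only with the pole, and leave the other things on the bench where they are.

Things in the scene. Friction and masses are not known exactly. Their poses are not given: they have to be found in the camera images.
- pole: Loose hook pole, about 0.18 kg, lying level in its rack. Origin: on its centre line, at the grip near its balance point; x along the pole to the hook end, z up. A square wooden bar 20 x 20 mm runs from x = -190 to +110 mm, then a 10 mm round aluminium rod to x = 215, where it bends square to the side: a prong 8 mm thick running 45 mm along the pole's +y, with a 12 mm ball on its end.
- hook (a point): Point on the axis of the pole's prong, at x = 215, y = 25, z = 0 mm in the pole's frame (20 mm short of the middle of the end ball).
- rack: Fixed plywood rack for the pole. Origin: centre of its underside on the bench; x along the pole, z up. Two saddles 20 mm long at x = +-95 mm, flat tops 60 mm above the bench, between side lips 60 mm apart that rise to 84 mm; base board 12 mm thick. The pole starts with its centre line 70 mm above the bench, its origin within about 12 mm of the rack's, hook towards the rack's +x, prong level.
- gate: Fixed gate frame at the mouth of a roller conveyor. Origin: under its sill's middle, on the bench; x away from the robot along the conveyor, y along the flap's hinge, z up. Sill 50 x 360 x 100 mm; posts 30 mm square at y = +-165, 300 mm high, no bar across. Rubber buffers on the posts stop the flap from the robot's side, 265 mm up. Beyond: rollers (tops 120 mm up) and a fixed parcel, 80 mm high.
- flap (a joint): Flap angle (rad): 0 = upright, grows as it leans away from the robot; starts at 0.5 to 0.9. The stiff hinge takes 3 to 6 N at the eye; the flap stays where it is left; no latch or spring. Shut = resting on its firm buffers, which are adjusted differently each time: they stop it somewhere from -0.075 to 0.075 rad (15 mm either way at the eye), found by feeling the pull rise above the hinge's.
- eye (a point): Centre of the steel ring eye on the middle of the flap's top edge, 195 mm from the hinge axis. The ring's axis is along the hinge (y), so its hole is entered sideways; inner diameter 26 mm, wire 7 mm. The point's axes turn with the flap (z from hinge to eye). The flap is a board 280 mm wide, 6 mm thick; its top edge is 25 mm below the eye's centre, the ring's stem between.
- flap_hinge (a point): Middle of the flap's hinge axis, 120 mm above the bench. The shut eye is nearly straight above it.
- fitting0: Bystander: brass fitting in the parts bin. Origin: centre of its underside.
- fitting1: Bystander: brass fitting in the parts bin. Origin: centre of its underside.
- regulator: Bystander: brass pressure regulator with a black dial, 50 mm high. Origin: centre of its underside.
- tape: Bystander: cardboard tape roll lying flat, 96 mm across, 48 mm high. Origin: centre of its underside.
- calibrator: Bystander: green box 50 x 70 x 45 mm. Origin: centre of its underside.
- pot: Bystander: black plastic cup 90 mm high. Origin: centre of its underside.

How it is judged:
By the outcome, as a careful person would: the job done as asked, in the order asked, and still so for the second after the job is handed in, with the robot touching nothing.
It also fails if it takes over 72 s, if anything falls off the work surface, if the arm or the gripper's body presses on something with over 40 N, if the wrist force passes 120 N, or if a joint passes its speed limit or range.

## Working session

There is one attempt and no reset: what is moved stays moved. The work goes in short steps, each a Python script; the robot and the scene stay as the last script left them, time stands still between calls to the robot, and variables do not carry over. Pictures are saved under pics/ and viewed, and the job is handed in when it is done.

```bash
mkdir -p pics; ls
python3 - <<'E'
from plant import env
import cv2,numpy as np
for n in("side","top"):
    p,d=env.camera(n); cv2.imwrite(f"pics/{n}0.png",p[:,:,::-1]); np.savez(f"pics/{n}0.npz",p=p,d=d)
    print(env.camera_info(n))
o=env.get_obs();print(o)
E
```

```text
pics
{'intrinsics': array([[386.79457346,   0.        , 276.53697997],
       [  0.        , 386.79457346, 216.23365533],
       [  0.        ,   0.        ,   1.        ]]), 'distortion': array([-0.06834218,  0.        ,  0.        ,  0.        ,  0.        ]), 'rvec': array([ 0.36299735, -2.69601088,  1.32490207]), 'tvec': array([ 586.66323212,  254.93749689, 1118.79792133])}
{'intrinsics': array([[447.93061286,   0.        , 280.76183077],
       [  0.        , 447.93061286, 216.49319831],
       [  0.        ,   0.        ,   1.        ]]), 'distortion': array([0.02118255, 0.        , 0.        , 0.        , 0.        ]), 'rvec': array([ 2.17903083, -2.14781965,  0.05973446]), 'tvec': array([  21.64675429,  611.82577454, 1289.2623884 ])}
{'time': 0.1, 'qpos': array([-1.25957727e+00,  1.24489301e-01,  1.65156450e+00, -2.26329429e-05,
        1.36749254e+00, -8.26377303e-02]), 'joint_velocities': array([ 0.00126629, -0.00265619, -0.00437061,  0.00118362, -0.00100819,
       -0.00021796]), 'tau': array([ 3.34873839e-04, -4.24931109e+01, -3.66653574e+01, -8.55411417e-05,
        3.98814620e-03,  4.70087585e-06]), 'tool_pos': array([ 249.21167872, -599.72008861,  230.12795896]), 'ee_rot': array([ 9.80671270e-01,  1.95660177e-01, -1.22410109e-04, -9.69207127e-04]), 'force': array([0.71135893, 0.60854825, 0.1512262 ]), 'wrist_torque': array([ 0.04149401,  0.01092669, -0.02227337]), 'finger_gap': 1.0006279950123291}
```

View pics/side0.png

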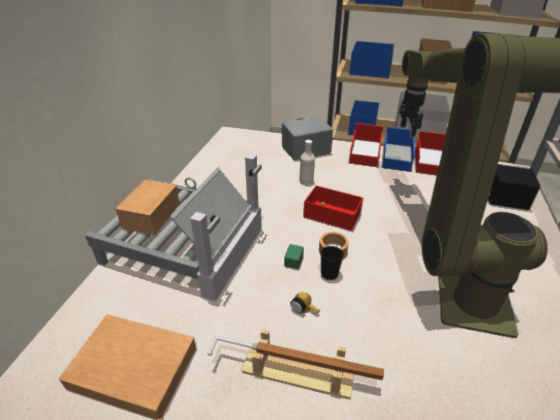

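View pics/top0.png

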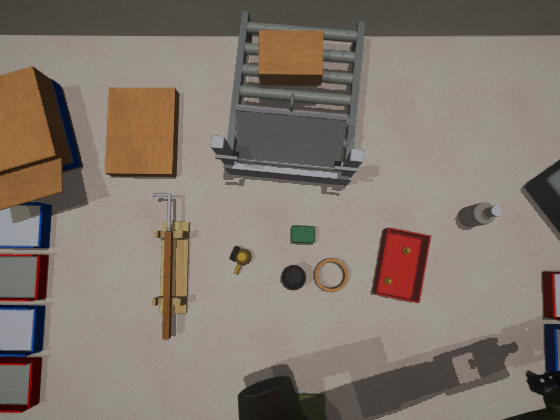

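The side view shows the open flap with its eye at about (190,183), and the pole in its rack from (382,373) to (212,345). In the top view the pole runs from (167,338) to (170,195), with its prong going left to (153,195). The eye is at about (292,100).

```bash
cat > h.py <<'E'
import cv2,numpy as np
from plant import env
def cam(n):
    i=env.camera_info(n);R,_=cv2.Rodrigues(i["rvec"]);return i["intrinsics"],i["distortion"],R,np.array(i["tvec"]).ravel()
def deproj(n,uv,z):
    K,D,R,t=cam(n);uv=np.asarray(uv,float).reshape(-1,1,2)
    q=cv2.undistortPoints(uv,K,D).reshape(-1,2)
    pc=np.c_[q,np.ones(len(q))]*np.asarray(z).reshape(-1,1)
    return (pc-t)@R
def onplane(n,uv,h):
    K,D,R,t=cam(n);q=cv2.undistortPoints(np.asarray(uv,float).reshape(-1,1,2),K,D).reshape(-1,2)
    d=np.c_[q,np.ones(len(q))]@R;c=-R.T@t
    return c+d*((h-c[2])/d[:,2])[:,None]
def proj(n,P):
    K,D,R,t=cam(n);return cv2.projectPoints(np.asarray(P,float).reshape(-1,1,3),cv2.Rodrigues(R)[0],t,K,D)[0].reshape(-1,2)
def cloud(n,d):
    v,u=np.mgrid[:d.shape[0],:d.shape[1]]
    P=deproj(n,np.c_[u.ravel(),v.ravel()],d.ravel()).reshape(*d.shape,3);P[d==0]=np.nan;return P
E
python3 - <<'E'
from h import *
for n,boxes in(("top",[(140,180,200,350),(205,5,375,195)]),("side",[(200,320,390,400),(85,145,270,295)])):
    z=np.load(f"pics/{n}0.npz");p=z["p"]
    for k,(a,b,c,e) in enumerate(boxes):
        s=p[b:e,a:c,::-1];f=min(800/s.shape[1],600/s.shape[0]);cv2.imwrite(f"pics/{n}z{k}.png",cv2.resize(s,None,fx=f,fy=f,interpolation=cv2.INTER_CUBIC));print(n,k,a,b,f)
d=np.load("pics/top0.npz")["d"];P=cloud("top",d)
np.set_printoptions(suppress=True,precision=0)
for v in range(185,345,6):print(v,[(u,*P[v,u].round()) for u in range(152,192,3) if P[v,u,2]>45])
E
```

```text
top 0 140 180 3.5294117647058822
top 1 205 5 3.1578947368421053
side 0 200 320 4.2105263157894735
side 1 85 145 4.0
185 []
191 []
197 [(170, np.float64(659.0), np.float64(346.0), np.float64(75.0))]
203 [(170, np.float64(642.0), np.float64(346.0), np.float64(74.0))]
209 [(167, np.float64(625.0), np.float64(355.0), np.float64(71.0)), (170, np.float64(625.0), np.float64(345.0), np.float64(74.0))]
215 [(167, np.float64(608.0), np.float64(354.0), np.float64(70.0)), (170, np.float64(608.0), np.float64(346.0), np.float64(71.0))]
221 [(167, np.float64(590.0), np.float64(352.0), np.float64(76.0)), (170, np.float64(591.0), np.float64(345.0), np.float64(70.0))]
227 [(167, np.float64(573.0), np.float64(351.0), np.float64(77.0)), (170, np.float64(573.0), np.float64(343.0), np.float64(77.0))]
233 [(155, np.float64(555.0), np.float64(384.0), np.float64(79.0)), (158, np.float64(556.0), np.float64(376.0), np.float64(78.0)), (161, np.float64(556.0), np.float64(372.0), np.float64(61.0)), (164, np.float64(556.0), np.float64(360.0), np.float64(74.0)), (167, np.float64(556.0), np.float64(350.0), np.float6
[... 3685 characters left out ...]
64(324.0), np.float64(338.0), np.float64(88.0)), (170, np.float64(321.0), np.float64(336.0), np.float64(67.0))]
323 [(164, np.float64(306.0), np.float64(349.0), np.float64(78.0)), (167, np.float64(307.0), np.float64(339.0), np.float64(82.0)), (170, np.float64(304.0), np.float64(335.0), np.float64(67.0))]
329 [(164, np.float64(290.0), np.float64(348.0), np.float64(79.0)), (167, np.float64(290.0), np.float64(339.0), np.float64(81.0)), (170, np.float64(288.0), np.float64(334.0), np.float64(69.0))]
335 [(164, np.float64(273.0), np.float64(347.0), np.float64(80.0)), (167, np.float64(274.0), np.float64(338.0), np.float64(81.0)), (170, np.float64(272.0), np.float64(334.0), np.float64(68.0))]
341 []
```

Run:
```python
from h import *
np.set_printoptions(suppress=True,precision=0)
d=np.load("pics/top0.npz")["d"];P=cloud("top",d)
for v in range(88,188,4):print(v,[(u,*P[v,u].round()) for u in (215,222,240,260,280,286,290,292,294,298,320,340,350,356,360) if P[v,u,2]>20])
```

```text
88 [(240, np.float64(962.0), np.float64(147.0), np.float64(123.0)), (260, np.float64(964.0), np.float64(91.0), np.float64(118.0)), (350, np.float64(977.0), np.float64(-163.0), np.float64(85.0)), (356, np.float64(966.0), np.float64(-176.0), np.float64(115.0))]
92 [(240, np.float64(952.0), np.float64(147.0), np.float64(117.0)), (260, np.float64(951.0), np.float64(91.0), np.float64(121.0)), (280, np.float64(952.0), np.float64(35.0), np.float64(119.0)), (286, np.float64(952.0), np.float64(18.0), np.float64(119.0)), (290, np.float64(952.0), np.float64(7.0), np.float64(120.0)), (292, np.float64(951.0), np.float64(2.0), np.float64(123.0)), (294, np.float64(951.0), np.float64(-4.0), np.float64(122.0)), (298, np.float64(954.0), np.float64(-15.0), np.float64(116.0)), (320, np.float64(955.0), np.float64(-76.0), np.float64(114.0)), (350, np.float64(961.0), np.float64(-162.0), np.float64(99.0)), (356, np.float64(952.0), np.float64(-175.0), np.float64(122.0))]
96 [(240, np.float64(944.0), np.float64(148.0), np.float64(108.0)), (260, np.float64(943.0), np.float64(92.0), np.float64(111.0)), (280, np
[... 14721 characters left out ...]
 np.float64(725.0), np.float64(16.0), np.float64(66.0)), (290, np.float64(724.0), np.float64(5.0), np.float64(72.0)), (292, np.float64(724.0), np.float64(-1.0), np.float64(71.0)), (294, np.float64(723.0), np.float64(-7.0), np.float64(77.0)), (298, np.float64(722.0), np.float64(-18.0), np.float64(84.0)), (320, np.float64(719.0), np.float64(-79.0), np.float64(103.0)), (340, np.float64(721.0), np.float64(-135.0), np.float64(99.0)), (350, np.float64(720.0), np.float64(-162.0), np.float64(105.0))]
180 [(320, np.float64(717.0), np.float64(-82.0), np.float64(52.0)), (340, np.float64(713.0), np.float64(-137.0), np.float64(80.0)), (350, np.float64(711.0), np.float64(-164.0), np.float64(92.0))]
184 []
```

Run:
```python
from h import *
np.set_printoptions(suppress=True,precision=3)
for n in("top","side"):
    d=np.load(f"pics/{n}0.npz")["d"];P=cloud(n,d)
    Q=P.reshape(-1,3)
    c,s=np.cos(-.095),np.sin(-.095)
    ex=np.array([c,s,0]);ey=np.array([-s,c,0])
    O=np.array([748,10,0])
    L=(Q-O)@np.c_[ex,ey,[0,0,1]]
    m=(abs(L[:,1])<125)&(L[:,2]>135)&(L[:,2]<255)&(L[:,0]>0)&(L[:,0]<160)
    if n=="side": m&= L[:,0]<130
    X=Q[m];
    for _ in range(5):
        cc=X.mean(0);nrm=np.linalg.svd(X-cc,full_matrices=False)[2][2];r=(X-cc)@nrm;X=X[abs(r)<8]
    nrm*=np.sign(nrm[2])
    print(n,len(X),cc,nrm,"ang",np.arctan2(nrm[2],np.hypot(*nrm[:2])),"yaw",np.arctan2(-nrm[1],-nrm[0]),r.std())
    # post tops
    for sg in(1,-1):
        m=(abs(L[:,1]-165*sg)<30)&(L[:,2]>290)&(L[:,2]<312)&(abs(L[:,0])<40)
        print("post",sg,m.sum(),np.median(Q[m],0),Q[m].mean(0),(Q[m].min(0)+Q[m].max(0))/2)
    m=(abs(L[:,1])<40)&(L[:,2]>262)&(L[:,2]<330)&(L[:,0]<260)
    print("eye",m.sum(),np.c_[np.argwhere(m.reshape(d.shape)),Q[m]].round(0).tolist())
```

```text
top 4787 [809.858   3.565 198.505] [-0.771  0.067  0.634] ang 0.6863954793107414 yaw -0.08688370569268906 2.0254228299615398
post 1 170 [763.355 175.413 299.605] [763.275 175.232 299.403] [764.036 175.588 297.726]
post -1 175 [ 734.321 -151.689  299.535] [ 734.293 -151.632  299.246] [ 734.56  -151.973  297.394]
eye 386 [[93.0, 292.0, 890.0, 0.0, 280.0], [94.0, 291.0, 887.0, 3.0, 283.0], [94.0, 292.0, 885.0, 0.0, 286.0], [94.0, 293.0, 886.0, -2.0, 286.0], [95.0, 291.0, 882.0, 2.0, 288.0], [95.0, 292.0, 883.0, 0.0, 287.0], [95.0, 293.0, 883.0, -2.0, 286.0], [96.0, 291.0, 879.0, 2.0, 291.0], [96.0, 292.0, 879.0, -0.0, 291.0], [96.0, 293.0, 880.0, -2.0, 287.0], [97.0, 291.0, 877.0, 2.0, 289.0], [97.0, 292.0, 877.0, -0.0, 289.0], [97.0, 293.0, 878.0, -2.0, 287.0], [98.0, 291.0, 874.0, 2.0, 291.0], [98.0, 292.0, 874.0, -0.0, 290.0], [98.0, 293.0, 884.0, -2.0, 263.0], [99.0, 290.0, 872.0, 5.0, 288.0], [99.0, 291.0, 873.0, 2.0, 286.0], [99.0, 292.0, 873.0, -0.0, 287.0], [100.0, 290.0, 869.0, 5.0, 291.0], [100.0, 291.0, 870.0, 2.0, 287.0], [100.0, 292.0, 869.0, -0.0, 292.0], [101.0, 290.0, 86
[... 28229 characters left out ...]
0], [252.0, 523.0, -25.0, 62.0, 264.0], [252.0, 524.0, -28.0, 60.0, 263.0], [253.0, 456.0, 137.0, 107.0, 263.0], [253.0, 457.0, 135.0, 105.0, 262.0], [253.0, 458.0, 133.0, 107.0, 264.0], [253.0, 459.0, 131.0, 107.0, 265.0], [253.0, 461.0, 126.0, 104.0, 264.0], [253.0, 462.0, 123.0, 104.0, 264.0], [253.0, 463.0, 121.0, 103.0, 264.0], [253.0, 464.0, 118.0, 101.0, 262.0], [253.0, 465.0, 116.0, 103.0, 264.0], [253.0, 466.0, 114.0, 101.0, 263.0], [253.0, 467.0, 111.0, 99.0, 263.0], [253.0, 468.0, 109.0, 99.0, 263.0], [253.0, 469.0, 107.0, 101.0, 265.0], [253.0, 470.0, 104.0, 98.0, 263.0], [253.0, 520.0, -18.0, 65.0, 262.0], [254.0, 464.0, 118.0, 104.0, 262.0], [254.0, 468.0, 109.0, 102.0, 262.0]]
```

View pics/topz1.png

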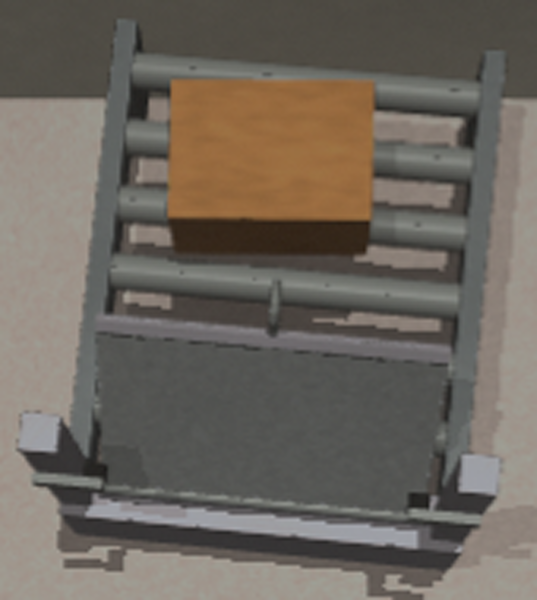

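View pics/sidez1.png

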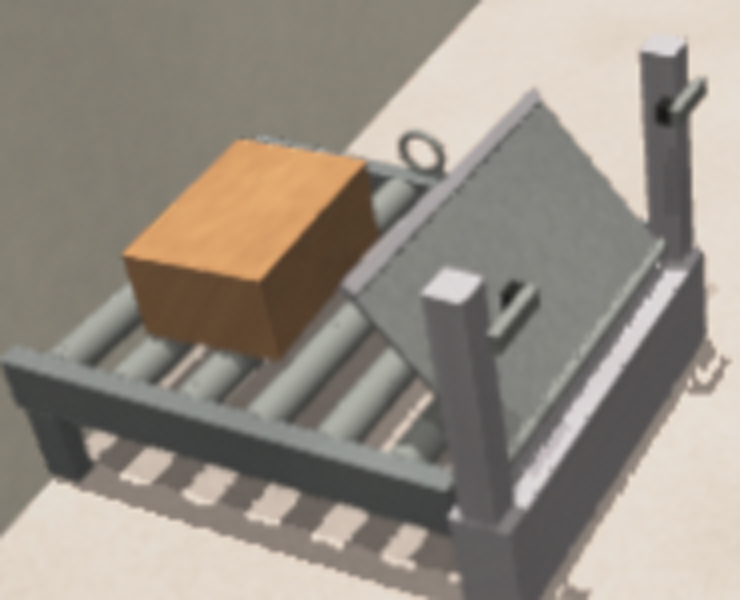

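View pics/topz0.png

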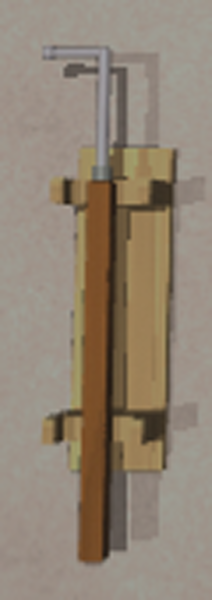

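View pics/sidez0.png

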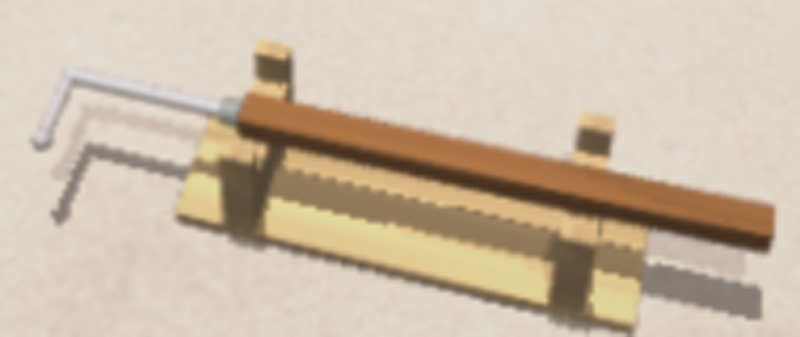

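The zooms show the flap leaning back at about 0.69 rad, with the plane fits from both cameras agreeing. The ring is clear of the parcel. The prong points towards the robot's left (+y), so it can enter the ring from the -y side. Next I'll fit the pole pose by silhouette and check the eye by overlay.

```bash
cat >> h.py <<'E'
from scipy.optimize import minimize
from scipy.spatial.transform import Rotation as Ro
def barmask(p):
    h=cv2.cvtColor(p,cv2.COLOR_RGB2HSV).astype(int)
    return (h[...,0]<=13)&(h[...,1]>110)&(h[...,2]>40)
BAR=np.array([[x,y,z] for x in(-190,110) for y in(-10,10) for z in(-10,10)],float)
def hullmask(n,P,s=4,box=None):
    uv=proj(n,P);a,b,c,e=box
    m=np.zeros(((e-b)*s,(c-a)*s),np.uint8)
    h=cv2.convexHull(((uv-[a,b]+.5)*s).astype(np.float32)).reshape(-1,2)
    cv2.fillPoly(m,[np.round(h*16).astype(np.int32)],255,shift=4)
    return cv2.resize(m,(c-a,e-b),interpolation=cv2.INTER_AREA)/255.
def pts(x,P):  # x: x,y,z,yaw,pitch
    return np.array(x[:3])+Ro.from_euler('ZYX',[x[3],x[4] if len(x)>4 else 0,0]).apply(P)
E
python3 - <<'E'
from h import *
np.set_printoptions(suppress=True,precision=4)
B={"top":(140,205,195,350),"side":(240,335,395,385)}
M={}
for n in B:
    p=np.load(f"pics/{n}0.npz")["p"];a,b,c,e=B[n];m=barmask(p)[b:e,a:c]
    k,l,st,_=cv2.connectedComponentsWithStats(m.astype(np.uint8));M[n]=l==1+st[1:,4].argmax();print(n,st[1+st[1:,4].argmax()],M[n].sum())
for use in(("top",),("side",),("top","side")):
    f=lambda q:sum(((hullmask(n,pts([q[0],q[1],70,q[2]/100],BAR),box=B[n])-M[n])**2).sum() for n in use)
    r=minimize(f,[463,345,2],method="Nelder-Mead",options=dict(initial_simplex=[[463,345,2],[470,345,2],[463,350,2],[463,345,4]],xatol=.02,fatol=.1));print(use,r.x,r.fun)
q=r.x
X=pts([q[0],q[1],70,q[2]/100],np.array([[215,0,0],[215,25,0],[215,45,0],[110,0,0],[-190,0,0]]));print(X)
th=.687;yaw=-.0875;ex=np.array([np.cos(yaw),np.sin(yaw),0]);ey=np.array([-ex[1],ex[0],0]);ez=np.array([0,0,1.])
H=np.array([749.5,11.9,120]);fd=np.sin(th)*ex+np.cos(th)*ez;fn=np.cos(th)*ex-np.sin(th)*ez
E=H+195*fd;print("eye",E)
a=np.linspace(0,2*np.pi,60)[:,None]
for n,(x0,y0,x1,y1),s in(("top",(262,80,322,125),12),("side",(160,165,220,210),12),("side",(200,330,270,375),10),("top",(145,185,205,230),12)):
    p=np.load(f"pics/{n}0.npz")["p"][y0:y1,x0:x1,::-1];im=cv2.resize(p,None,fx=s,fy=s,interpolation=cv2.INTER_CUBIC)
    for r_,col in((13,(0,255,0)),(20,(0,0,255))):
        R=E+r_*(np.cos(a)*fd+np.sin(a)*fn)
        cv2.polylines(im,[np.round((proj(n,R)-[x0,y0]+.5)*s).astype(np.int32)],True,col,1)
    cv2.polylines(im,[np.round((proj(n,X[[4,0,2]])-[x0,y0]+.5)*s).astype(np.int32)],False,(0,255,0),1)
    cv2.imwrite(f"pics/ov_{n}_{x0}.png",im)
E
python3 -c "
import cv2,numpy as np
a=[cv2.resize(cv2.imread('pics/'+f),(400,300)) for f in('ov_top_262.png','ov_side_160.png','ov_side_200.png','ov_top_145.png')]
cv2.imwrite('pics/ov.png',np.vstack([np.hstack(a[:2]),np.hstack(a[2:])]))"
```

```text
top [30 63  2  9 14] 14
side [89 27 20 10 57] 57
('top',) [466.8167 345.9945   2.3848] 932.4612379853903
('side',) [705.0425 275.6104 -94.749 ] 57.0
('top', 'side') [459.8559 345.079    3.513 ] 2419.190911188005
[[674.7233 352.6303  70.    ]
 [673.8452 377.6149  70.    ]
 [673.1428 397.6026  70.    ]
 [569.7881 348.9425  70.    ]
 [269.9732 338.4057  70.    ]]
eye [872.6999   1.0924 270.7647]
```

View pics/ov.png

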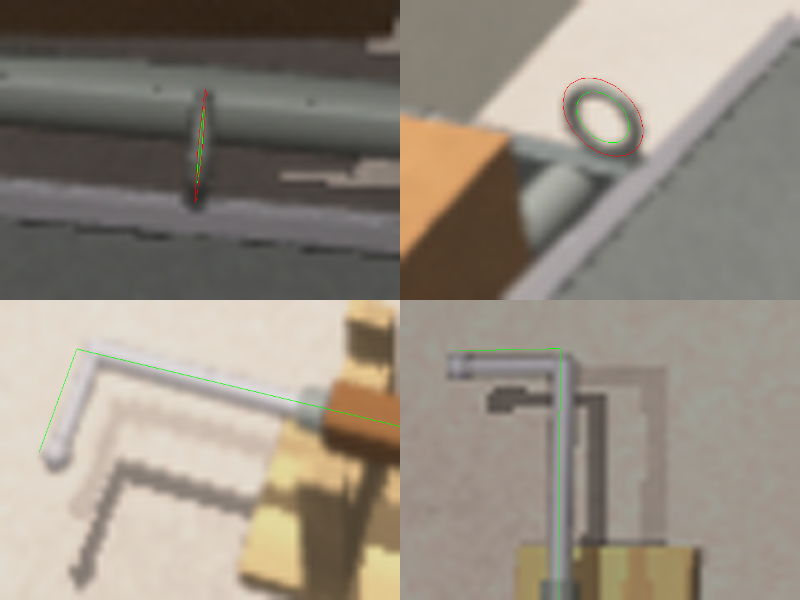

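The ring overlay fits well in both views, so the eye estimate holds. The bar colour mask failed, so I'll fix it.

Run:
```python
from h import *
for n,L in(("top",[(167,260),(170,300),(165,320),(164,240)]),("side",[(300,357),(340,363),(370,372),(320,364),(375,378)])):
    p=np.load(f"pics/{n}0.npz")["p"];h=cv2.cvtColor(p,cv2.COLOR_RGB2HSV)
    print(n,[(h[v,u].tolist(),p[v,u].tolist()) for u,v in L])
    for u,v in((178,260),(175,300),(183,280)) if n=="top" else ((300,370),(345,350),(320,385)): print(h[v,u])
```

```text
top [([14, 168, 123], [123, 79, 42]), ([15, 130, 43], [43, 32, 21]), ([14, 168, 111], [111, 73, 38]), ([16, 143, 137], [137, 101, 60])]
[ 18 114 157]
[ 20 107 158]
[ 18 113 149]
side [([14, 150, 165], [165, 112, 68]), ([14, 152, 169], [169, 114, 68]), ([14, 152, 156], [156, 105, 63]), ([13, 141, 76], [76, 52, 34]), ([13, 70, 102], [102, 86, 74])]
[ 18  98 145]
[ 17  83 217]
[ 24  85 225]
```

```bash
sed -i 's/h\[...,0\]<=13)&(h\[...,1\]>110)&(h\[...,2\]>40)/h[...,0]<=17)\&(h[...,1]>122)\&(h[...,2]>30)/' h.py
python3 - <<'E'
from h import *
np.set_printoptions(suppress=True,precision=4)
B={"top":(140,205,195,350),"side":(240,335,395,385)}
M={}
for n in B:
    p=np.load(f"pics/{n}0.npz")["p"];a,b,c,e=B[n];m=barmask(p)[b:e,a:c]
    m=cv2.morphologyEx(m.astype(np.uint8),cv2.MORPH_OPEN,np.ones((2,2),np.uint8))
    k,l,st,_=cv2.connectedComponentsWithStats(m);i=1+st[1:,4].argmax();M[n]=l==i;print(n,st[i])
for use in(("top",),("side",),("top","side")):
    f=lambda q:sum(((hullmask(n,pts([q[0],q[1],70,q[2]/100],BAR),box=B[n])-M[n])**2).sum() for n in use)
    r=minimize(f,[463,345,2],method="Nelder-Mead",options=dict(initial_simplex=[[463,345,2],[470,345,2],[463,350,2],[463,345,4]],xatol=.02,fatol=.1));print(use,r.x,r.fun)
    if use==("top",):q=r.x
X=pts([q[0],q[1],70,q[2]/100],np.array([[215,0,0],[215,25,0],[215,45,0],[110,0,0],[-190,0,0]]));print(X)
a=[]
for n,(x0,y0,x1,y1),s in(("side",(200,330,400,390),4),("top",(140,185,215,345),3.7)):
    p=np.load(f"pics/{n}0.npz")["p"][y0:y1,x0:x1,::-1];im=cv2.resize(p,None,fx=s,fy=s,interpolation=cv2.INTER_CUBIC)
    m=np.zeros((420,560),np.uint8);bb=B[n];m[bb[1]:bb[3],bb[0]:bb[2]]=M[n];m=cv2.resize(m[y0:y1,x0:x1],None,fx=s,fy=s,interpolation=0)
    cv2.drawContours(im,cv2.findContours(m,0,2)[0],-1,(255,0,0),1)
    cv2.polylines(im,[np.round((proj(n,X[[4,0,2]])-[x0,y0]+.5)*s).astype(np.int32)],False,(0,255,0),1)
    h=cv2.convexHull(proj(n,pts([q[0],q[1],70,q[2]/100],BAR)).astype(np.float32)).reshape(-1,2)
    cv2.polylines(im,[np.round((h-[x0,y0]+.5)*s).astype(np.int32)],True,(0,0,255),1)
    cv2.imwrite(f"pics/ovp_{n}.png",im)
E
```

```text
top [ 23  27  11 108 817]
side [  18    9  126   35 1243]
('top',) [452.5486 346.6551   3.7917] 158.63849288735102
('side',) [450.762  350.5857   2.8324] 331.8312187620146
('top', 'side') [452.2818 347.1125   1.0563] 514.0428758169935
[[667.3941 354.8052  70.    ]
 [666.4464 379.7873  70.    ]
 [665.6882 399.7729  70.    ]
 [562.4695 350.8249  70.    ]
 [262.6852 339.4527  70.    ]]
```

View pics/ovp_side.png

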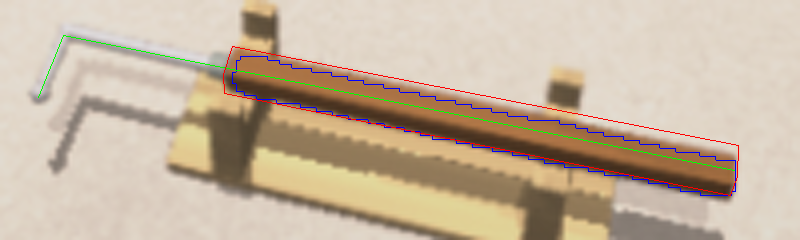

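View pics/ovp_top.png

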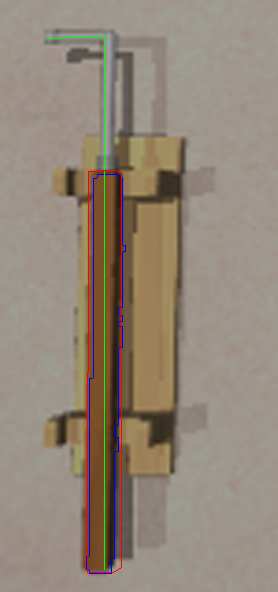

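Run:
```python
from h import *
np.set_printoptions(suppress=True,precision=4)
p=np.load("pics/top0.npz")["p"].astype(float)
S=cv2.GaussianBlur(p[...,2],(0,0),.6)  # blue: bright bg, dark wood
E=[]
for v in list(range(239,296))+list(range(312,333)):
    row=S[v,156:172];g=np.diff(row);i=g[:10].argmin()
    if 0<i<9:
        a,b,c=g[i-1:i+2];E.append((156+i+.5+.5*(a-c)/(a-2*b+c),v))
P=onplane("top",E,80)
k=np.polyfit(P[:,0],P[:,1],1)
for _ in range(3):
    r=P[:,1]-np.polyval(k,P[:,0]);P=P[abs(r)<2];k=np.polyfit(P[:,0],P[:,1],1)
print("left edge",k,len(P),np.std(P[:,1]-np.polyval(k,P[:,0])),"centre y at 452",np.polyval(k,452)-10)
# rod centre by darkness/brightness centroid: rows 200-220
R=[]
for v in range(199,219):
    row=p[v,160:182].mean(1); R.append(row)
print(np.array(R)[::5].round())
# rear end: col profile, hook front
print("end cols",S[330:346,165:168].mean(1).round()); print("bar front",S[218:230,166:170].mean(1).round())
print("prong rows",S[185:202,156:165].mean(1).round())
```

```text
left edge [  0.0178 348.4441] 72 0.4078793134050913 centre y at 452 346.47206755587075
[[ 87.  87.  87.  89.  89.  89.  88.  85. 141. 158. 121.  82.  90.  89.
   90.  90. 144. 151. 150. 150. 151. 137.]
 [147. 148. 150. 149. 147. 146. 148. 117. 148. 156. 115. 118. 148.  99.
   88.  88. 144. 152. 153. 153. 155. 153.]
 [146. 149. 149. 149. 149. 149. 149. 125. 153. 151. 110. 143. 150.  99.
   91.  90. 145. 151. 150. 149. 150. 149.]
 [148. 144. 147. 146. 148. 148. 146. 126. 155. 144. 103. 141. 148.  98.
   87.  89. 145. 150. 149. 151. 151. 135.]]
end cols [ 39.  39.  39.  39.  39.  39.  40.  40.  48.  84. 119. 132. 135. 135.
 135. 134.]
bar front [140. 140. 139. 134. 129. 128. 128. 127. 125. 115. 113. 112.]
prong rows [142. 142. 142. 143. 142. 141. 141. 135. 124. 145. 136. 124. 130. 111.
  98.  99. 115.]
```

Run:
```python
from h import *
np.set_printoptions(suppress=True,precision=2)
print("cam",-cam("top")[2].T@cam("top")[3])
print(onplane("top",[(166,338.9)],80)+[190,0,0], onplane("top",[(160,194.6),(169,205),(168.9,215)],70)-[215,0,0])
q=[452.5,346.5,70,.0178]
X=pts(q,np.array([[215,0,0],[215,25,0],[215,45,0],[110,0,0],[-190,0,0]]))
for n,(x0,y0,x1,y1),s in(("side",(200,330,400,390),4),("top",(140,185,215,345),3.7)):
    im=cv2.resize(np.load(f"pics/{n}0.npz")["p"][y0:y1,x0:x1,::-1],None,fx=s,fy=s,interpolation=cv2.INTER_CUBIC)
    cv2.polylines(im,[np.round((proj(n,X[[4,0,2]])-[x0,y0]+.5)*s).astype(np.int32)],False,(0,255,0),1)
    h=cv2.convexHull(proj(n,pts(q,BAR)).astype(np.float32)).reshape(-1,2)
    cv2.polylines(im,[np.round((h-[x0,y0]+.5)*s).astype(np.int32)],True,(0,0,255),1)
    cv2.imwrite(f"pics/ovq_{n}.png",im)
a=cv2.imread("pics/ovq_side.png");b=cv2.imread("pics/ovq_top.png");b=np.rot90(b);w=800
c=np.zeros((240+b.shape[0],800,3),np.uint8);c[:240]=a;c[240:,:b.shape[1]]=b[:,:800];cv2.imwrite("pics/ovq.png",c)
# IK feasibility: tool down, tool y along pole y (both flips)
def q4(yaw,flip): 
    return (Ro.from_euler('z',yaw)*Ro.from_matrix(np.diag([1,-1,-1.]) if not flip else np.diag([-1,1,-1.]))).as_quat()
for fl in(0,1):
  for pos,y in(([452,346,51],.0178),([452,346,250],.0178),([658,-25,251],-.0875),([535,-25,300],-.0875)):
    print(fl,pos,env.inverse_kinematics(pos,q4(y,fl)))
```

```text
cam [ 499.87   -9.7  1336.8 ]
[[453.03 340.96  80.  ]] [[451.23 376.82  70.  ]
 [421.55 349.76  70.  ]
 [392.81 348.98  70.  ]]
0 [452, 346, 51] [ 0.56  0.13  1.97 -0.    1.04  2.11]
0 [452, 346, 250] [ 0.56 -0.07  1.81 -0.    1.39  2.11]
0 [658, -25, 251] [-0.12  0.13  1.61 -0.    1.4   1.54]
0 [535, -25, 300] [-0.15 -0.17  1.82 -0.    1.49  1.51]
1 [452, 346, 51] [ 0.56  0.13  1.97 -0.    1.04 -1.03]
1 [452, 346, 250] [ 0.56 -0.07  1.81 -0.    1.39 -1.03]
1 [658, -25, 251] [-0.12  0.13  1.61 -0.    1.4  -1.6 ]
1 [535, -25, 300] [-0.15 -0.17  1.82 -0.    1.49 -1.63]
```

View pics/ovq.png

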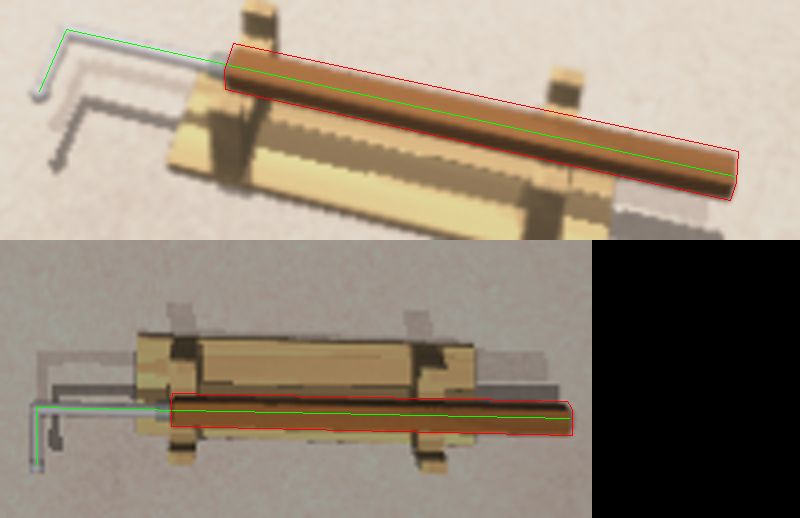

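The model now fits both views to about 2 mm, with the pole at (452.4, 346.5, 70) and yaw 0.018. Next I'll grasp it and lift it.

```bash
cat >> h.py <<'E'
def qd(yaw): return (Ro.from_euler('z',yaw)*Ro.from_matrix(np.diag([-1,1,-1.]))).as_quat()
def st(tag=""):
    o=env.get_obs();print(tag,"t%.2f"%o["time"],"tcp",o["tool_pos"].round(2),"F",o["force"].round(2),"M",o["wrist_torque"].round(2),"gap%.3f"%o["finger_gap"]);return o
def snap(tag):
    for n in("side","top"):
        p,d=env.camera(n);cv2.imwrite(f"pics/{n}{tag}.png",p[:,:,::-1]);np.savez(f"pics/{n}{tag}.npz",p=p,d=d)
PX,PY,PYAW=452.4,346.5,.018
G_YAW=-.0875
EX=np.array([np.cos(G_YAW),np.sin(G_YAW),0]);EY=np.array([-EX[1],EX[0],0]);HG=np.array([749.5,12.4,120.])
def eye(th): return HG+195*(np.sin(th)*EX+np.cos(th)*np.array([0,0,1]))
E
python3 - <<'E'
from h import *
env.movep([PX,PY,180],qd(PYAW));st("above")
env.movel([PX,PY,51],qd(PYAW),max_speed=120);o0=st("down")
env.set_gripper(0.0,100);st("grip")
env.movel([PX,PY,180],qd(PYAW),max_speed=120);env.sleep(.2);st("up")
snap("1")
E
```

```text
above t3.48 tcp [452.82 346.04 180.03] F [ 0.14 -0.21 -0.39] M [ 0.03  0.03 -0.  ] gap0.995
down t4.71 tcp [453.13 346.96  52.07] F [ 0.37 -0.53  0.97] M [-0.01 -0.05  0.01] gap1.000
grip t5.33 tcp [452.66 346.67  51.43] F [-0.4  -0.67  2.37] M [-0.02  0.08 -0.05] gap0.217
up t6.75 tcp [452.02 346.26 179.05] F [-1.68 -0.13 -2.17] M [ 0.02  0.01 -0.04] gap0.213
```

```bash
python3 -c "
import cv2,numpy as np
a=cv2.imread('pics/side1.png');b=cv2.imread('pics/top1.png')
cv2.imwrite('pics/c1.png',np.hstack([cv2.resize(a[200:420,180:420],(400,367)),cv2.resize(b[150:370,100:340],(400,367))]))"
```

```text
(no output)
```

View pics/c1.png

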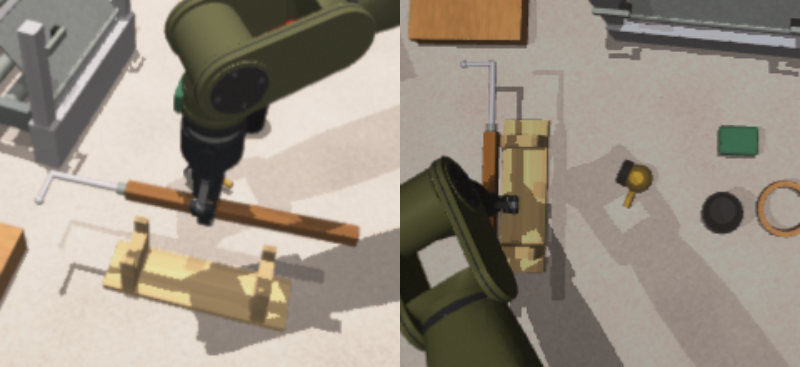

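Grasped and lifted level, with the gap at 20 mm and the hook free. Next I'll carry it high over to the -y side of the eye and measure the hook there.

```bash
cat >> h.py <<'E'
GO=float(env.grasp_offset)
def tcp_for(hook,lat=0.): # world position wanted for pole hook point (x215,y25), shifted lat along gate y
    return np.asarray(hook)-215*EX-25*EY+lat*EY-np.array([0,0,GO])
E
python3 - <<'E'
from h import *
print(GO)
E0=eye(.687);print(E0)
env.movel([PX,PY,345],qd(PYAW),max_speed=200)
p=tcp_for(E0,-55)
env.movep([p[0]-40,p[1],345],qd(G_YAW));st("over")
env.movel([p[0],p[1],345],max_speed=200)
env.movel(p,max_speed=150);env.sleep(.2);o=st("pre");print(p)
snap("2")
tr=o["tool_pos"]+[0,0,GO]
X=tr+[[0,0,0]]+np.array([a*EX+b*EY for a,b in((0,0),(215,0),(215,25),(215,45))])
a_=np.linspace(0,2*np.pi,60)[:,None];fd=(E0-HG)/195;fn=np.cross(EY,fd)
out=[]
for n,(x0,y0,x1,y1),s in(("side",(150,155,250,230),8),("top",(255,80,355,155),8)):
    im=cv2.resize(cv2.imread(f"pics/{n}2.png")[y0:y1,x0:x1],None,fx=s,fy=s,interpolation=cv2.INTER_CUBIC)
    cv2.imwrite(f"pics/z2_{n}.png",im)
    cv2.polylines(im,[np.round((proj(n,X[1:])-[x0,y0]+.5)*s).astype(np.int32)],False,(0,255,0),1)
    cv2.polylines(im,[np.round((proj(n,E0+13*(np.cos(a_)*fd+np.sin(a_)*fn))-[x0,y0]+.5)*s).astype(np.int32)],True,(0,0,255),1)
    cv2.imwrite(f"pics/o2_{n}.png",im)
E
```

```text
18.700000000000003
[872.69987996   1.59241456 270.76466985]
over t9.43 tcp [611.52 -58.24 344.96] F [-0.37 -0.37 -1.46] M [-0.02  0.02  0.04] gap0.219
pre t10.74 tcp [652.26 -59.45 253.98] F [-0.11 -0.89 -2.15] M [0.01 0.06 0.04] gap0.217
[651.53133072 -59.31302713 252.06466985]
```

View pics/o2_side.png

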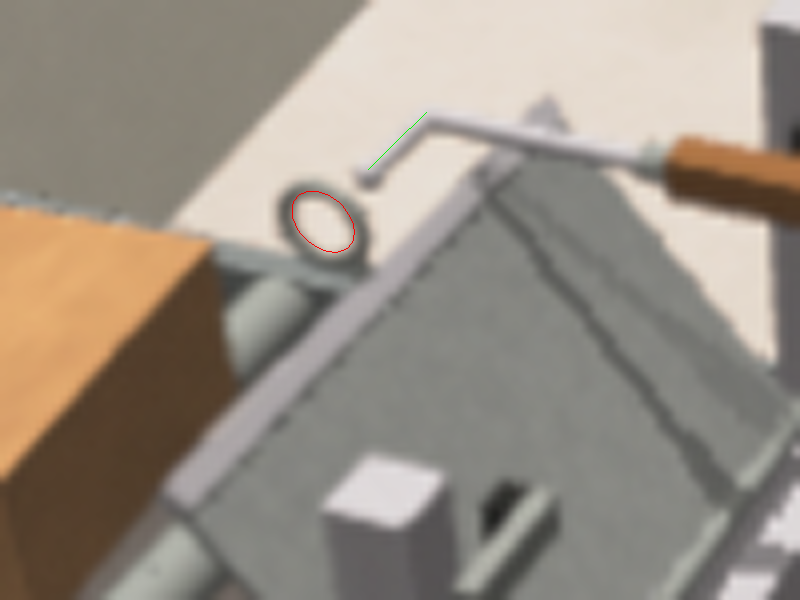

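View pics/o2_top.png

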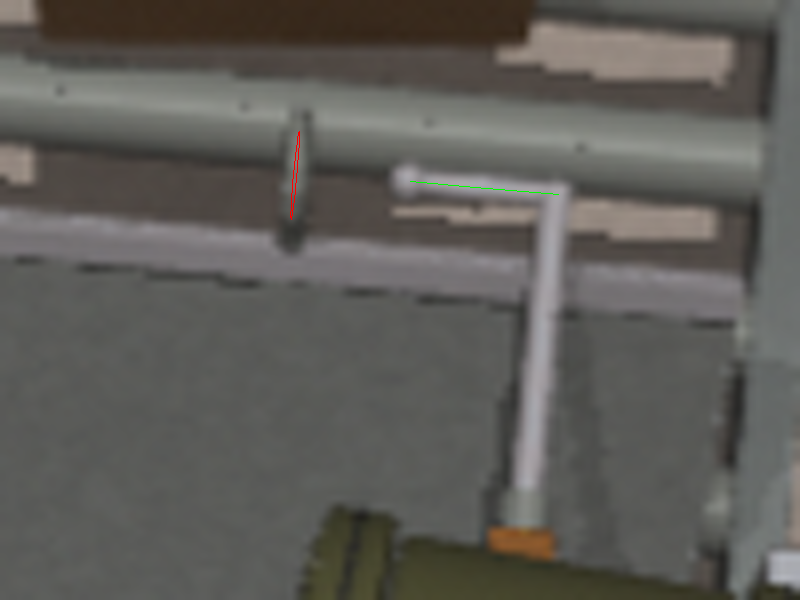

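The prong line, extended, passes within about 1 mm of the ring centre in both views: the side view predicts (324,224) against a ring centre of (324,222). I'll insert it with a force guard.

Run:
```python
from h import *
E0=eye(.687);p=tcp_for(E0,-55)
print("stopped",env.movel(p+55*EY,max_speed=40,max_force=6));env.sleep(.15);st("in")
snap("3")
for n,(x0,y0,x1,y1),s in(("side",(160,155,220,200),6.6),("top",(262,80,322,125),6.6)):
    cv2.imwrite(f"pics/z3_{n}.png",cv2.resize(cv2.imread(f"pics/{n}3.png")[y0:y1,x0:x1],None,fx=s,fy=s,interpolation=cv2.INTER_CUBIC))
cv2.imwrite("pics/z3.png",np.hstack([cv2.imread(f"pics/z3_{n}.png") for n in("side","top")]))
```

```text
stopped False
in t12.52 tcp [656.34  -4.72 252.06] F [-0.51  0.21 -1.16] M [ 0.04 -0.04 -0.03] gap0.216
```

View pics/z3.png

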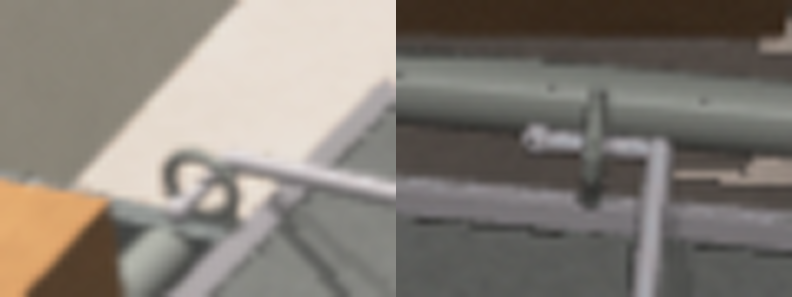

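The prong is through the ring, with the ball visible on the far side in both views. Next I'll swing the flap along its arc, pulling horizontally.

```bash
cat >> h.py <<'E'
def fx(n=4,dt=.03):
    L=[]
    for _ in range(n):
        env.sleep(dt);o=env.get_obs();L.append(o["force"])
    f=np.mean(L,0);return f@EX,f@EY,f[2],np.std(np.array(L)@EX),o["time"],o
E
python3 - <<'E'
from h import *
f=fx(6);print("base",np.round(f[:5],2))
for th in np.r_[.687,np.arange(.62,.09,-.075)]:
    s=env.movel(tcp_for(eye(th)-9*EX),max_speed=70,max_force=16)
    f=fx(3);print("%.3f"%th,s,np.round(f[:5],2),f[5]["finger_gap"].round(3))
    if s or f[0]>14: break
snap("4")
for n,(x0,y0,x1,y1),s in(("side",(120,130,270,290),2.6),("top",(205,60,375,200),2.6)):
    cv2.imwrite(f"pics/z4_{n}.png",cv2.resize(cv2.imread(f"pics/{n}4.png")[y0:y1,x0:x1],(400,400),interpolation=cv2.INTER_CUBIC))
cv2.imwrite("pics/z4.png",np.hstack([cv2.imread(f"pics/z4_{n}.png") for n in("side","top")]))
E
```

```text
base [ 0.05  0.36 -1.87  0.42 12.82]Traceback (most recent call last):
  File "<stdin>", line 5, in <module>
AttributeError: 'float' object has no attribute 'round'
```

Run:
```python
from h import *
for th in np.r_[.687,np.arange(.62,.09,-.075)]:
    s=env.movel(tcp_for(eye(th)-9*EX),max_speed=70,max_force=16)
    f=fx(3);print("%.3f"%th,s,np.round(f[:5],2))
    if s or f[0]>14: break
snap("4")
for n,(x0,y0,x1,y1),s in(("side",(120,130,270,290),2.6),("top",(205,60,375,200),2.6)):
    cv2.imwrite(f"pics/z4_{n}.png",cv2.resize(cv2.imread(f"pics/{n}4.png")[y0:y1,x0:x1],(400,400),interpolation=cv2.INTER_CUBIC))
cv2.imwrite("pics/z4.png",np.hstack([cv2.imread(f"pics/z4_{n}.png") for n in("side","top")]))
```

```text
0.687 False [-0.13  0.03 -1.8   0.49 13.54]
0.620 False [ 1.08  0.22 -1.71  0.48 13.98]
0.545 False [ 0.86 -0.53 -1.53  0.51 14.43]
0.470 False [-0.7   0.61 -1.91  0.19 14.89]
0.395 False [ 0.16 -0.13 -2.2   0.53 15.35]
0.320 False [ 0.35 -0.25 -1.36  0.52 15.81]
0.245 False [ 0.14  0.02 -1.86  0.13 16.27]
0.170 False [-1.000e-02 -3.600e-01 -2.180e+00  1.800e-01  1.673e+01]
0.095 False [ 0.35 -0.26 -1.95  0.25 17.18]
```

View pics/z4.png

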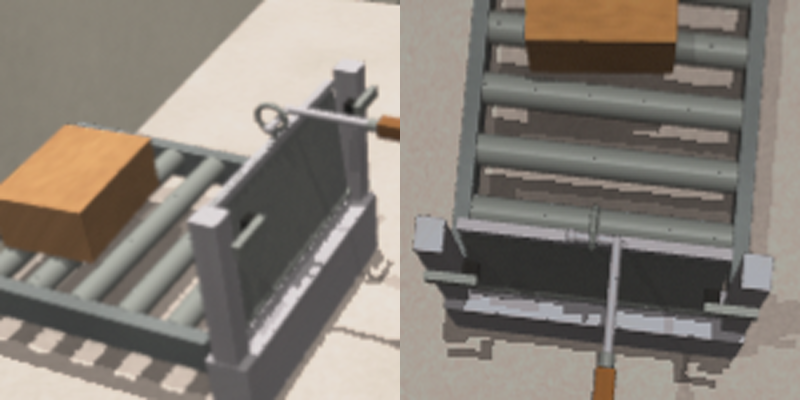

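Run:
```python
from h import *
c=tcp_for(eye(.095)-9*EX)
tgt=c-(36)*EX
s=env.movel(tgt,max_speed=12,max_force=10);o=env.get_obs()
f=fx(5);print(s,np.round(f[:5],2))
P=np.mean([env.get_obs()["tool_pos"] for _ in range(8)],0);print("travel",(c-P)@EX,"z",P[2],c[2],"lat",(P-c)@EY)
```

```text
True [ 2.15  0.16 -0.26  0.56 19.72]
travel 30.020707954421027 z 294.41105582185656 295.42072408727284 lat 0.08340600208666357
```

Run:
```python
from h import *
c=tcp_for(eye(.095)-9*EX)
for k in range(14):
    tr=30+.4*k
    s=env.movel(c-tr*EX,max_speed=15,max_force=8)
    f=fx(4);print("%.2f"%tr,s,np.round(f[:5],2))
    if f[0]>11 or s: break
```

```text
30.00 False [ 1.52 -0.04 -1.19  0.55 20.12]
30.40 False [ 3.96  0.46 -1.59  0.18 20.5 ]
30.80 False [ 5.79  0.57 -1.09  0.43 20.88]
31.20 False [ 7.46  0.52 -1.36  0.69 21.27]
31.60 False [ 8.84  0.42 -2.32  0.33 21.65]
32.00 False [10.74  0.6  -2.54  0.12 22.03]
32.40 False [11.97  0.62 -2.12  0.42 22.42]
```

The pull rises steadily at about 4 N/mm, so the flap is on its buffers. I'll bring it to about 18 N and hold.

Run:
```python
from h import *
c=tcp_for(eye(.095)-9*EX)
tr=32.4
while True:
    tr+=.3
    s=env.movel(c-tr*EX,max_speed=15)
    f=fx(4);print("%.2f"%tr,s,np.round(f[:5],2))
    if f[0]>17.6 or tr>36: break
for _ in range(5):
    f=fx(8,.04);print("hold %.2f"%tr,np.round(f[:5],2))
    d=18.2-f[0]
    if abs(d)>.6: tr+=d*.25*.7; env.movel(c-tr*EX,max_speed=15)
open("tr.txt","w").write(str(tr))
```

```text
32.70 False [13.18  1.46 -3.16  0.27 22.8 ]
33.00 False [14.29  1.2  -2.86  0.42 23.18]
33.30 False [15.6   1.55 -3.13  0.42 23.57]
33.60 False [16.59  1.16 -2.96  0.89 23.95]
33.90 False [18.12  1.5  -3.79  0.4  24.33]
hold 33.90 [17.7   1.56 -4.01  0.36 24.67]
hold 33.90 [18.16  1.43 -3.88  0.52 25.  ]
hold 33.90 [18.09  1.36 -4.17  0.37 25.33]
hold 33.90 [18.05  1.35 -4.31  0.17 25.67]
hold 33.90 [17.7   1.53 -3.72  0.6  26.  ]
```

Run:
```python
from h import *
c=tcp_for(eye(.095)-9*EX)
env.movel(c-29.7*EX,max_speed=20);f=fx(3);print(np.round(f[:5],2))
env.movel(c-21*EX,max_speed=25,max_force=5);f=fx(4);print(np.round(f[:5],2))
snap("5")
for n,(x0,y0,x1,y1) in(("side",(190,140,250,200)),("top",(262,110,322,170))):
    cv2.imwrite(f"pics/z5_{n}.png",cv2.resize(cv2.imread(f"pics/{n}5.png")[y0:y1,x0:x1],(400,400),interpolation=cv2.INTER_CUBIC))
cv2.imwrite("pics/z5.png",np.hstack([cv2.imread(f"pics/z5_{n}.png") for n in("side","top")]))
print(proj("side",eye(-.06)),proj("top",eye(-.06)))
```

```text
[ 2.99  0.17 -2.02  0.22 26.46]
[-0.05  0.36 -1.45  0.36 27.09]
[[230.29769639 177.92397388]] [[285.32326575 151.67128927]]
```

View pics/z5.png

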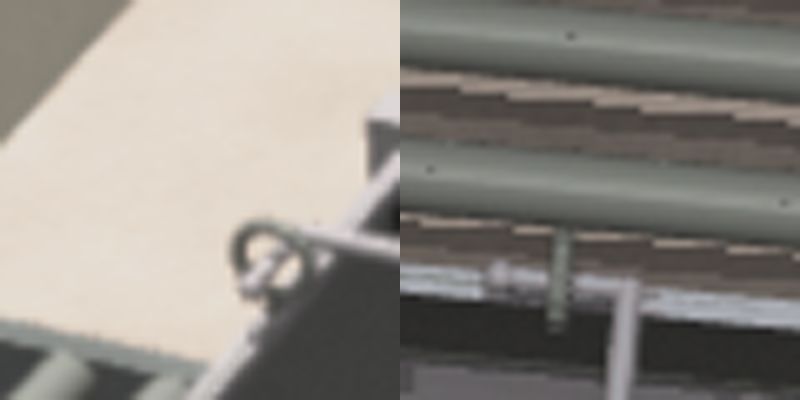

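The prong is centred in the ring. Now I'll withdraw it sideways, lift, and go back to the rack.

Run:
```python
from h import *
c=tcp_for(eye(.095)-9*EX)-21*EX
s=env.movel(c-65*EY,max_speed=50,max_force=4);f=fx(3);print("out",s,np.round(f[:5],2))
if not s:
    snap("6")
    cv2.imwrite("pics/z6.png",np.hstack([cv2.resize(cv2.imread("pics/side6.png")[130:290,120:270],(400,400)),cv2.resize(cv2.imread("pics/top6.png")[60:200,205:375],(400,400))]))
    env.movel(c-65*EY-50*EX+[0,0,45],max_speed=150);st()
    env.movep([PX,PY,345],qd(PYAW));st()
    env.movel([PX,PY,110],max_speed=170);env.sleep(.2);st("above rack")
    snap("7")
```

```text
out False [-0.14  0.43 -2.27  0.18 28.74]
 t29.44 tcp [466.28 -53.1  340.18] F [-0.31  0.27 -1.22] M [0.04 0.05 0.02] gap0.212
 t30.93 tcp [452.88 345.69 344.79] F [ 0.34 -0.27 -1.3 ] M [0.02 0.1  0.02] gap0.214
above rack t32.66 tcp [452.86 346.81 110.91] F [-0.66  0.19 -1.76] M [-0.02  0.07  0.05] gap0.214
```

Run:
```python
from h import *
o=env.get_obs()
tr=np.array([PX,PY,110+GO])
# plate: side view w/ pole model where it should be
n="side";im=cv2.imread("pics/side7.png");s=3
X=pts([*tr,PYAW],np.array([[-190,0,0],[215,0,0],[215,45,0]]))
x0,y0=180,220
im=cv2.resize(im[y0:420,x0:430],None,fx=s,fy=s,interpolation=cv2.INTER_CUBIC)
cv2.polylines(im,[np.round((proj(n,X)-[x0,y0]+.5)*s).astype(np.int32)],False,(0,255,0),1)
cv2.imwrite("pics/o7.png",im)
```

```text
(no output)
```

View pics/z6.png

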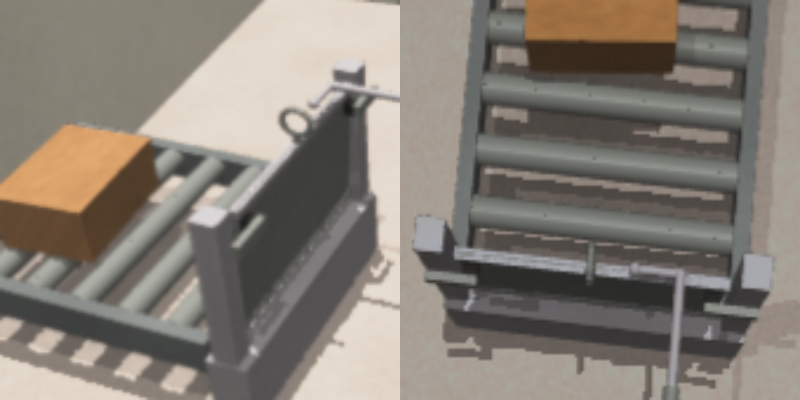

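View pics/o7.png

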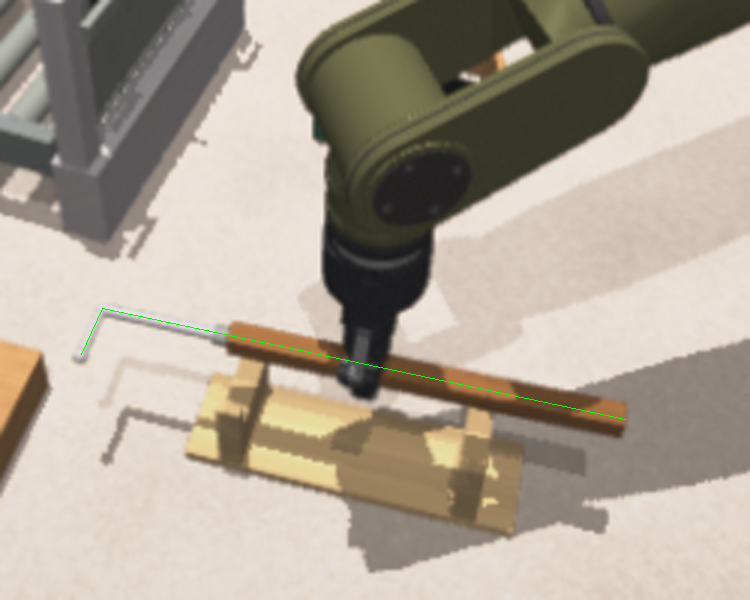

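The hook is out and the flap stayed shut. The pole sits in the grip as expected, so I'll lower it with a force guard and release.

```bash
python3 - <<'E'
from h import *
print(env.movel([PX,PY,56],max_speed=100,max_force=8));st()
print(env.movel([PX,PY,51],max_speed=15,max_force=5));env.sleep(.2);o=st("laid")
if o["tool_pos"][2]<55:
    env.set_gripper(1.0);st("open")
    env.movel([PX,PY,200],max_speed=120)
    env.movep([380,60,330],qd(0.0));env.sleep(.3);st()
    snap("8")
    cv2.imwrite("pics/z8.png",np.hstack([cv2.imread("pics/side8.png"),cv2.imread("pics/top8.png")])[:, ::1])
E
python3 - <<'E'
import sys;sys.path.insert(0,".")
import os;os.chdir(".")
from h import *
out=[]
for n,(x0,y0,x1,y1) in(("side",(190,320,400,400)),("top",(130,185,215,345))):
    r=[]
    for k in"08":
        im=cv2.resize(cv2.imread(f"pics/{n}{k}.png")[y0:y1,x0:x1],None,fx=3,fy=3)
        if n=="top": im=np.ascontiguousarray(np.rot90(im))
        r.append(im)
    out.append(np.vstack(r))
w=max(o.shape[1] for o in out);o=np.vstack([cv2.copyMakeBorder(a,0,0,0,w-a.shape[1],0) for a in out])
f=min(1,600/o.shape[0]);cv2.imwrite("pics/cmp8.png",cv2.resize(o,None,fx=f,fy=f,interpolation=cv2.INTER_AREA))
d=np.load("pics/top8.npz")["d"]
Q=cloud("side",np.load("pics/side8.npz")["d"]).reshape(-1,3);L=(Q-HG*[1,1,0])@np.c_[EX,EY,[0,0,1]]
m=(abs(L[:,1])<125)&(L[:,2]>150)&(L[:,2]<270)&(abs(L[:,0])<30);k=np.polyfit(L[m,2],L[m,0],1);print("flap slope",k[0],"front x at hinge",np.polyval(k,120),m.sum())
p0=np.load("pics/top0.npz")["p"].astype(float);p8=np.load("pics/top8.npz")["p"].astype(float)
def edge(p):
    S=cv2.GaussianBlur(p[...,2],(0,0),.6);E=[]
    for v in list(range(239,296))+list(range(312,333)):
        g=np.diff(S[v,156:172]);i=g[:10].argmin()
        if 0<i<9:
            a,b,c=g[i-1:i+2];E.append((156+i+.5+.5*(a-c)/(a-2*b+c),v))
    P=onplane("top",E,80);k=np.polyfit(P[:,0],P[:,1],1)
    for _ in range(3):
        r=P[:,1]-np.polyval(k,P[:,0]);P=P[abs(r)<2];k=np.polyfit(P[:,0],P[:,1],1)
    return k[0],np.polyval(k,452)-10,S[334:342,165:168].mean(1).round()
print(edge(p0));print(edge(p8))
E
```

```text
False
 t33.45 tcp [452.65 346.65  56.16] F [ 1.03 -0.41 -1.33] M [ 0.02 -0.01 -0.01] gap0.214
False
laid t34.13 tcp [452.78 346.74  51.46] F [-0.36  0.43  1.54] M [ 0.09 -0.04 -0.  ] gap0.214
open t34.79 tcp [452.38 346.49  50.99] F [0.82 0.11 0.52] M [ 0.01 -0.02  0.04] gap0.999
 t37.71 tcp [380.1   60.47 329.55] F [ 0.45  0.21 -0.51] M [ 0.01  0.   -0.  ] gap0.999
flap slope -0.07049935017753449 front x at hinge -2.272411089761734 1173
(np.float64(0.017760990566539632), np.float64(346.47206755587075), array([ 39.,  39.,  40.,  40.,  48.,  84., 119., 132.]))
(np.float64(0.01921768163968659), np.float64(347.0315503918761), array([ 41.,  42.,  41.,  42.,  54., 107., 136., 140.]))
```

View pics/cmp8.png

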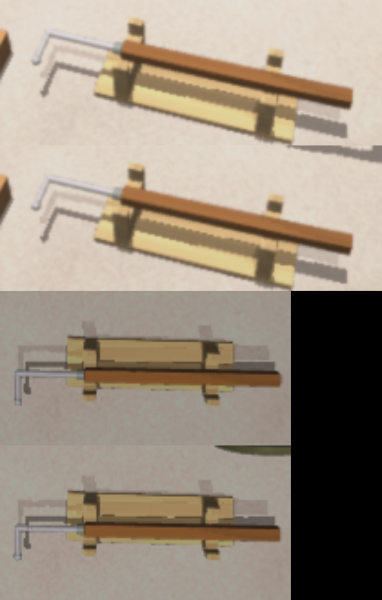

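View pics/top8.png

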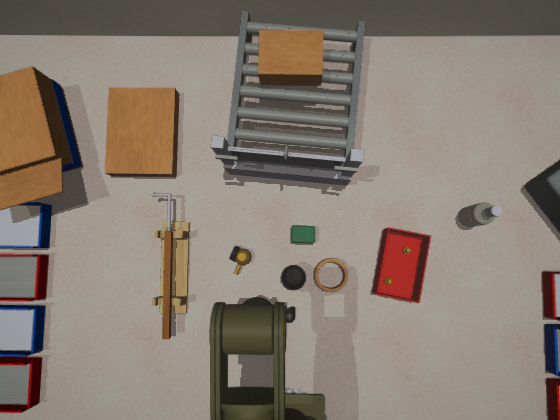

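View pics/side8.png

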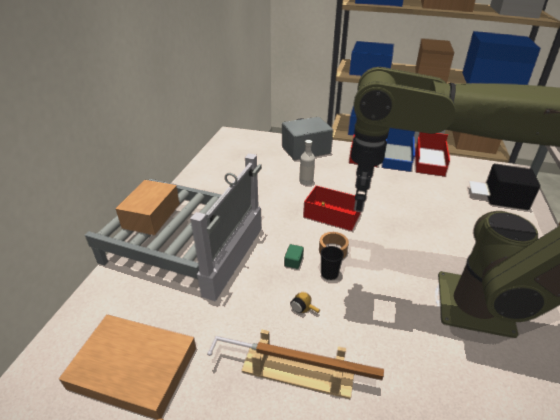

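The pole is back within about 0.6 mm and 0.0015 rad of where it started. The flap stands at about -0.07 rad on its buffers, and the bystanders are unmoved. Handing in.

```bash
python3 -c "
from plant import env
env.close_job()"
```

```text
the job is handed in; nothing more can be done
```

I did the whole job in order and handed it in at about 38 s of the 72 s allowed:

- **Hook and swing:** I took the pole from its rack, put the prong through the eye from the -y side and swung the flap from about 0.69 rad until it rested on its buffers. The pull then rose at about 4 N/mm.
- **Pull home:** I held about 18 N for some 1.7 s. Averaged readings were 17.7–18.2 N, with single-sample noise of about 0.5 N.
- **Unhook and return:** I backed the prong to the middle of the ring and drew it out sideways without meeting any force. I laid the pole in the rack, let go and moved the arm clear.

**Last checks before handing in:**
- **Pole:** about 0.6 mm and 0.0015 rad from its starting pose sideways. Along its length I could see no change in the images.
- **Flap:** still shut, with the ring eye free.
- **Bystanders:** none appear to have moved in the images.

**One disagreement:** the depth image puts the shut flap at -0.070 rad, while the arm's position when the buffers were first felt gave about -0.06 rad. Both are within the buffer range, and the gap is about 2 mm at the eye, which is the calibration's accuracy.

No check failed.

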